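# Set the key machine for cross-profile keys

## Task

With a fingertip, gently push the tab on the key machine's selector turret around until it points at the raised cross on the dial plate, then press the round button beside it all the way down and let it come back up. Leave the brass lock plug standing in the turret's cup, do not press the button before the selector is set, and leave everything else on the bench where it is.

Things in the scene. Friction and masses are not known exactly. Their poses are not given: they have to be found in the camera images.
- machine: Grey bench key machine, fixed: deck 230 mm deep (x) by 310 mm wide, top 50 mm above the table; a motor block 120 mm tall stands on its left end (local y +130 to +220 mm). Origin at table level under the turret's axis; local z up, local -x is its front, facing the robot.
- plate: Round black dial plate, radius 106 mm, 6 mm thick, fixed on the deck about the turret's axis at any angle. Five raised aluminium symbols lie 87 mm from the axis, 72 degrees apart: counter-clockwise from above a plus-shaped cross, ring, small solid disc, single bar, square. Origin: centre of its underside, 50 mm above the table; +x points from the axis to the cross, z up.
- cross (a point): Centre of the raised cross on the dial plate, on its top, 87 mm from the turret's axis (the cross measures 26 x 26 mm, bars 7 mm wide).
- cross_aim (a point): Point 66 mm from the turret's axis on the line to the cross, 83 mm above the table: where the tip of the tab must come.
- turret: Selector turret: grey disc of radius 50 mm, top 68 mm above the table. Turns about the vertical axis either way, no end stops within a turn, no clicks, and stays where left (friction; about 2 N at the tab turns it). One radial tab stands on it (see tab_tip); in the middle a cup 40 mm across, its rim 82 mm above the table. Origin: on the axis, 56 mm above the table; +x along the tab, z up.
- tab_tip (a point): Outer end of the tab, at half its height (83 mm above the table), 66 mm from the axis. The tab is an upright aluminium fin running radially from 26 to 66 mm from the axis, 8 mm thick, 30 mm tall (68 to 98 mm above the table).
- clamp (a joint): Round grey push-button, 30 mm across, in a black housing on the deck, 140 mm to the right of the turret's axis (machine's local -y). Its travel in m: 0 up, 0.006 fully down; a spring returns it, and fully down takes 5 N.
- clamp_top (a point): Centre of the button's top face.
- plug: Loose brass lock plug, a cylinder 26 mm across and 42 mm tall, standing in the turret's cup (its top 114 mm above the table). It turns with the turret. Origin: centre of its underside.
- padlock: Bystander, loose, to be left alone: brass padlock 45 mm wide, lying to the left of the machine. Origin: under its body.
- padlock_small: Bystander, loose, to be left alone: brass padlock 34 mm wide, lying in front of the machine. Origin: under its body.
- driver: Bystander, loose, to be left alone: screwdriver 170 mm long, lying in front of the machine. Origin: under its body.
- pin_tray: Bystander, loose, to be left alone: grey divided tray 80 x 140 x 30 mm, beyond the machine. Origin: under its body.
- oil: Bystander, loose, to be left alone: oil can 48 mm across, 120 mm tall, to the right of the machine. Origin: under its body.
- key: Bystander, loose, to be left alone: flat steel key 56 mm long, lying to the right of the machine. Origin: under its body.
- euro: Bystander, loose, to be left alone: lock cylinder of keyhole outline, 30 x 17 x 33 mm (steel web, brass barrel on top), standing on the machine's deck about 80 mm beyond the button. Origin: under its body.
Mind the look-alikes: they are no part of the job. Leave any purple or red look-alike of the plug alone.

How it is judged:
By the outcome, as a careful person would: the job done as asked, in the order asked, and still so for the second after the job is handed in, with the robot touching nothing.
It also fails if it takes over 53 s, if anything falls off the work surface, if the arm or the gripper's body presses on something with over 40 N, if the wrist force passes 120 N, or if a joint passes its speed limit or range.

## Robot

A 6-joint arm with a two-finger parallel gripper is mounted at the origin on the work surface. World frame = base frame: x ahead of the robot, y to its left, z up, the work surface at z = 0. Lengths are in mm, angles in rad, forces in N, time in s.
With the tool pointing down it reaches from about 350 to 975 mm from the base axis. Payload 4.9 kg.
Tool frame: the origin (TCP) lies at the very end of the fingers, on their centre line; the grasp point (between the pads) lies grip_point_offset behind it (grip_point_offset is the distance from the TCP to the grasp point, in mm); z points along the fingers, y is the line along which they close (so a half turn about z gives the same grasp; the last joint's range is limited). The gripper opens to 85 mm and grips with 20 to 120 N. Pads are 22 mm wide; open, the fingers measure 114 mm over their backs; the gripper's body (76 mm by 85 mm) begins 54 mm behind the grasp point. The pads swing forward as they close: fully open they stand 13 mm farther back than shut.
Start: joints at [-1.241, 0.053, 1.613, -0, 1.476, -0.119], TCP at [271.17, -563.088, 231.304] pointing down, gripper open.
Joint ranges: [-3.01, 3.01], [-1.01, 2.22], [0.06, 2.58], [-1.02, 4.17], [0.09, 2.62], [-3.14, 3.14]. Speed limits (rad/s): [2.57, 2.57, 3.14, 3.14, 3.14, 3.14].

## Interface

Orientations are given as [roll, pitch, yaw] about the fixed x, y, z axes, in that order (R = Rz(yaw) Ry(pitch) Rx(roll)).
In Python, from plant import * gives the robot as it stands.
- The arm moves only by the tool step_arm, never from a script. Its argument "rows" is a list that holds one entry, the list of rows, each a list of 5 numbers: the shift along the tool's x, y, z scaled (see below), then the turn about the tool's z scaled (see below), then the opening, from -1 (shut) to 1 (fully open), so that 0 is half open. A call has exactly 8 rows; each row shifts and turns the commanded pose from where the row before left it, along the tool's axes as they then stand; what a row does not reach is not made up. The controller multiplies each number of a shift by 200 mm and each number of a turn by pi/4 rad. A row lasts 1/10 s, in which the tool goes at most 50 mm and 8.59 degrees, less where a joint would pass 70% of its speed; a pose out of reach is approached as far as the arm can. A call with a number of a shift or a turn outside -1 to 1 is refused whole. A call with a gripper value outside its range is refused whole. The fingers move at their own pace and stop on an object; the grip force is fixed at half the most. Time passes only in rows, so rows that do not move let the fingers close, or fill a call up. It gives the time, the measured TCP pose, the force, the opening and the grip force at its end, in the units of the state.
- observe(): the state, without advancing time (a new reading comes with each control period).
- read_camera(name): name is "scene" or "top"; returns a dict with "pixels" (480x640x3 uint8, blue, green, red), "fx", "fy", "cx", "cy" (pixels), "eye" and "rotation" of the camera in the world. Camera axes: x right, y down, z forward; pixel columns grow to the right and rows downward; lengths in mm; the calibration is good to about 2 mm. A picture is of the moment at which its call begins. There is no depth.
- finish_job(): hands the job in; it is judged then, once.
The state is a dict: "time_s": time; "qpos": joint angles; "qvel": joint speeds; "tau": joint torques, N m; "ee_pos": TCP position; "orientation": TCP orientation; "force": force on the tool from outside, world axes, zero at the start; "wrist_torque": the same for the moment, N m; "opening": opening from 0.0 (shut) to 1.0 (fully open); "grip_force": force on a finger pad.
Only numpy, scipy, OpenCV 4.12 (cv2) and the standard library are available. Lean on these libraries where they do the work, as an engineer would, in place of code of your own. Each camera call takes 0.05 s, during which the arm holds its last target. There are 200 camera calls.

## Working session

There is one attempt and no reset: what is moved stays moved. The work goes in short steps, Python scripts to look and compute and a tool call to move; the robot and the scene stay as the last step left them, time stands still between calls to the robot, and variables do not carry over. Pictures are saved under pics/ and viewed, at most 11 in all, crops included, and the job is handed in when it is done.

Besides the shell and the picture viewer there is one more tool, called after ">>>" as name([rows], argument=value, ...), one row to a line, values as JSON. step_arm: Moves the arm, as the interface text tells. Shifts and turns lie within -1 to 1; 1 stands for 200 mm of shift or pi/4 rad of turn. Its arguments: {"type":"object","properties":{"rows":{"type":"array"}},"required":["rows"]}

```bash
mkdir -p pics; python3 - <<'E'
from plant import *
import cv2
s=observe();print(s)
for n in("scene","top"):
    c=read_camera(n);cv2.imwrite(f"pics/{n}0.png",c["pixels"]);print(n,c["fx"],c["fy"],c["cx"],c["cy"],c["eye"],c["rotation"])
E
```

```text
{'time_s': 0.0, 'qpos': array([-1.24098570e+00,  5.33502942e-02,  1.61428124e+00, -1.63571043e-05,
        1.47599015e+00, -1.18984753e-01]), 'qvel': array([-0.00044198, -0.00090592, -0.00109507,  0.00011386, -0.00027915,
       -0.00034279]), 'tau': array([ 3.80016199e-04, -3.93680406e+01, -3.70179570e+01, -1.20095483e-04,
        6.93428257e-03,  1.21029203e-05]), 'ee_pos': array([ 270.97946331, -562.51788995,  230.07470685]), 'orientation': array([-3.13957604e+00, -2.24688931e-04,  4.48796722e-01]), 'force': array([-0.52288903,  0.91690153, -0.24116877]), 'wrist_torque': array([0.00091194, 0.01621043, 0.01246733]), 'grip_force': 0.0, 'opening': 1.002897492669597}
scene 445.1979126709579 445.1979126709579 313.1440908382791 237.33508122702648 [994.93302294 392.40150276 680.25470951] [-2.43643679e+00  1.79525346e-03  2.26278784e+00]
top 516.928318992844 516.928318992844 319.68506803700257 233.35050549852804 [383.76756128  58.00664259 934.49001807] [-2.91980057e+00  9.90611320e-04 -1.69764191e+00]
```

View pics/scene0.png

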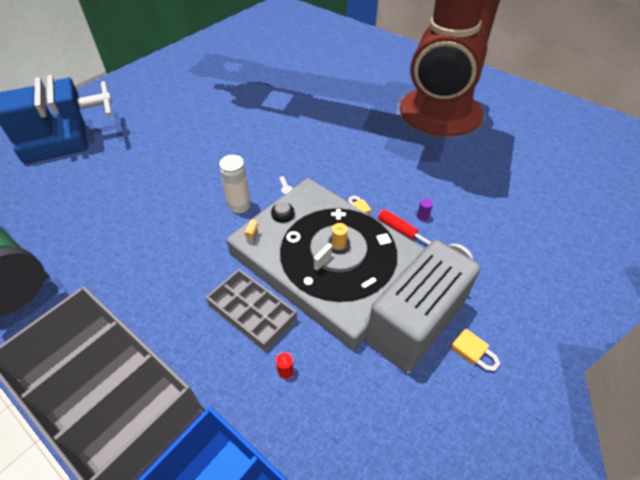

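View pics/top0.png

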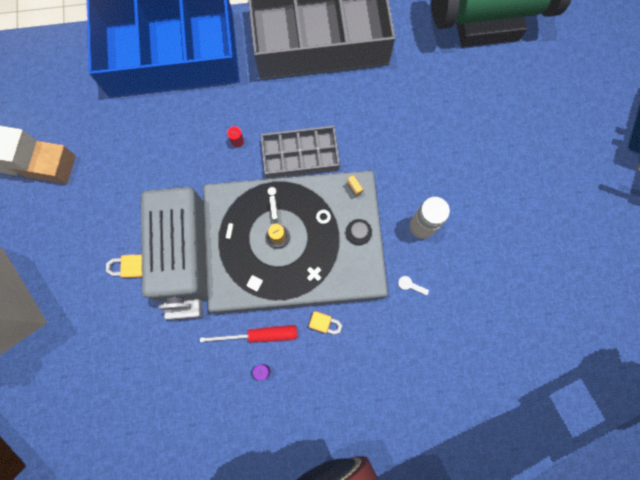

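The scene has a single turret: the tab is at about (273,205) in the top view and points near the small solid disc (271,191). The symbols are:
- plus cross at (314,274), the target
- ring at (323,216)
- bar at (229,231)
- square at (255,283)

The button is the round grey one at (359,231). Things that could be mistaken for it or the plug are the oil can cap (434,210), the euro cylinder (355,185), and the red (235,135) and purple (261,372) plug look-alikes. I'll check with one close crop.

```bash
cat > h.py <<'E'
from plant import *
import cv2, numpy as np
from scipy.spatial.transform import Rotation as R
def ray(c,u,v,z):
    d=R.from_euler("xyz",c["rotation"]).apply([(u-c["cx"])/c["fx"],(v-c["cy"])/c["fy"],1]); e=np.array(c["eye"])
    return (e+d*(z-e[2])/d[2])[:2]
def proj(c,p):
    q=R.from_euler("xyz",c["rotation"]).inv().apply(np.array(p)-c["eye"]); return np.array([c["fx"]*q[0]/q[2]+c["cx"],c["fy"]*q[1]/q[2]+c["cy"]])
def crop(c,x,y,w,h,k,name):
    cv2.imwrite(name,cv2.resize(c["pixels"][y:y+h,x:x+w],None,fx=k,fy=k,interpolation=cv2.INTER_CUBIC))
E
python3 - <<'E'
from h import *
c=read_camera("top");crop(c,200,165,190,145,4,"pics/t1.png")
g=c["pixels"][165:310,200:390]
# symbols: bright on black
m=(g.min(2)>150).astype(np.uint8)
n,l,st,ce=cv2.connectedComponentsWithStats(m)
for i in range(1,n):
    if st[i,4]>15: print(st[i,4],ce[i]+[200,165],ray(c,*(ce[i]+[200,165]),58))
E
```

```text
72 [274.25       167.86111111] [709.40934256  99.31425144]
52 [291.88461538 166.88461538] [707.23848609  67.79977031]
28 [309.21428571 165.89285714] [705.16381799  36.79806845]
8401 [309.2718724  242.77740745] [565.6301079   53.86090082]
187 [272.61497326 202.26203209] [646.1603748  109.03826768]
124 [322.98387097 216.46774194] [609.26884676  24.30058324]
1757 [278.43084804 239.60956175] [577.96927351 106.21117792]
77 [229.02597403 230.53246753] [604.92528418 189.75703713]
169 [359.14792899 229.81656805] [577.48974519 -35.07287942]
142 [313.68309859 273.45774648] [511.56839774  52.91956413]
166 [254.24698795 282.65060241] [508.73895458 155.20688516]
```

View pics/t1.png

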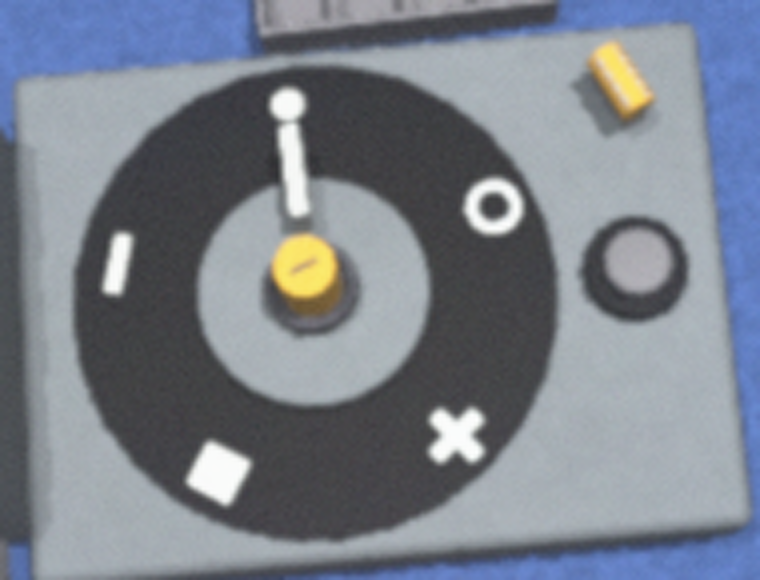

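The crop confirms it: the plus cross is at crop (457,436), the tab runs from (289,122) to (299,215) pointing at the solid disc (287,103), and the button is at (637,260).

```bash
python3 - <<'E'
from h import *
from scipy.optimize import least_squares
c=read_camera("top")
px=[(313.7,273.5),(323,216.4),(271.8,190.8),(229,230.5),(254.3,282.6)]
P=np.array([ray(c,*p,57.5) for p in px])
def f(q): 
    a=q[2]+np.arange(5)*2*np.pi/5
    return (P-q[:2]-87*np.c_[np.cos(a),np.sin(a)]).ravel()
r=least_squares(f,[573,104,-0.7]);q=r.x;print("axis",q[:2],"cross deg",np.degrees(q[2]),r.fun.round(1))
o=ray(c,200+289/4,165+124/4,98);i=ray(c,200+299/4,165+213/4,98)
for p in(o,i): print("tab",p,np.linalg.norm(p-q[:2]),np.degrees(np.arctan2(*(p-q[:2])[::-1])))
for z in(62,70,78):
    b=ray(c,200+637/4,165+260/4,z);print("button",z,b,np.linalg.norm(b-q[:2]),np.degrees(np.arctan2(*(b-q[:2])[::-1])))
for n,a in(("deck corners",[(15,80),(693,27),(748,522),(35,578)]),):
    for p in a: print(ray(c,200+p[0]/4,165+p[1]/4,50))
print("euro",ray(c,200+620/4,165+80/4,83),"aim",q[:2]+66*np.array([np.cos(q[2]),np.sin(q[2])]))
# second camera check
s=read_camera("scene");print("cross scene",proj(s,[*(q[:2]+87*np.array([np.cos(q[2]),np.sin(q[2])])),58]),"axis",proj(s,[*q[:2],114]))
for z in(62,70,78):print("btn",z,proj(s,[*ray(c,200+637/4,165+260/4,z),z]))
crop(s,210,150,200,150,4,"pics/s1.png")
E
```

```text
axis [580.51349527 106.08400344] cross deg -142.43946398317672 [ 0.  -0.2 -0.1  0.1  0.  -0.2 -0.   0.3  0.1 -0.1]
tab [645.17812368 106.14967699] 64.66466175913763 0.058189716413506225
tab [606.13976237 106.13107446] 25.626310333165318 0.10524231611146422
button 62 [576.26026758 -34.77679276] 140.92499370963085 -91.72949453436196
button 70 [574.49527129 -33.92604666] 140.1393347645766 -92.4612997534298
button 78 [572.73027499 -33.07530056] 139.37679292540764 -93.20123433201474
[696.17912242 228.51274172]
[682.38955902 -76.51309833]
[459.25342387 -66.60779444]
[474.11908453 237.25862421]
euro [651.42893344 -36.68375067] aim [528.19465447  65.85044906]
cross scene [338.26099006 213.88196829] axis [339.62361493 228.4199681 ]
btn 62 [281.6117621  210.17233375]
btn 70 [282.32993514 206.95559314]
btn 78 [283.05756437 203.69649767]
```

View pics/s1.png

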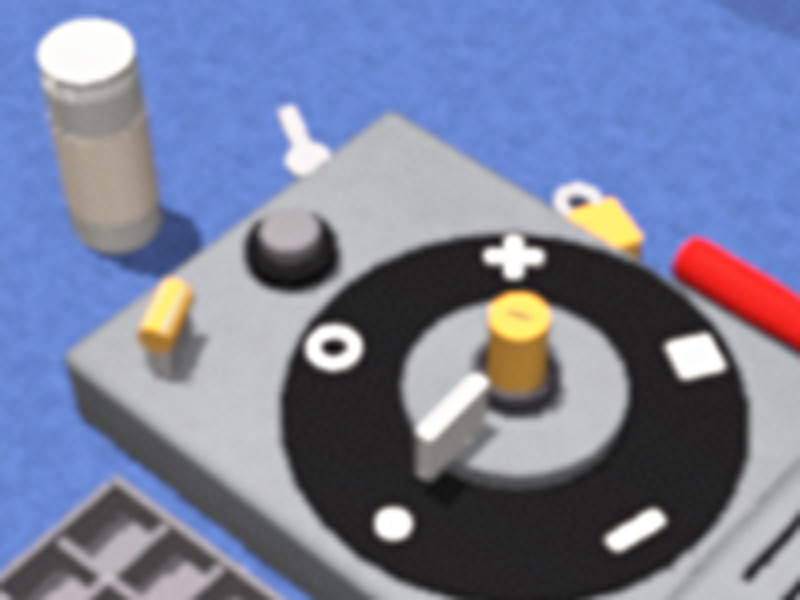

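>>> step_arm([
  [[0.132,-0.098,0,0,-1],[0.132,-0.098,0,0,-1],[0.132,-0.098,0,0,-1],[0.132,-0.098,0,0,-1],[0.132,-0.098,0,0,-1],[0.132,-0.098,0,0,-1],[0.132,-0.098,0,0,-1],[0.132,-0.098,0,0,-1]],
])

```text
time_s: 1.05
ee_pos: [393.8, -328.9, 231.2]
orientation: [3.142, -0.0, 0.449]
force: [0.4, -0.2, 1.5]
opening: 0.002
grip_force: 0.0
```

>>> step_arm([
  [[0.132,-0.098,0,0,-1],[0.132,-0.098,0,0,-1],[0.132,-0.098,0,0,-1],[0.132,-0.098,0,0,-1],[0.132,-0.098,0,0,-1],[0.132,-0.098,0,0,-1],[0.132,-0.098,0,0,-1],[0.132,-0.098,0,0,-1]],
])

```text
time_s: 1.85
ee_pos: [516.1, -95.9, 231.3]
orientation: [3.141, -0.0, 0.449]
force: [-0.3, -0.3, 0.4]
opening: 0.002
grip_force: 0.0
```

>>> step_arm([
  [[0.132,-0.098,0,0,-1],[0.132,-0.098,0,0,-1],[0.132,-0.098,0,0,-1],[0.132,-0.098,0,0,-1],[0.132,-0.098,0,0,-1],[0.132,-0.098,0,0,-1],[0.132,-0.098,0,0,-1],[0.132,-0.098,0,0,-1]],
])

```text
time_s: 2.65
ee_pos: [638.3, 136.9, 231.1]
orientation: [-3.142, 0.0, 0.449]
force: [-0.6, -0.9, 0.6]
opening: 0.001
grip_force: 0.0
```

>>> step_arm([
  [[0,0,0,-0.178,-1],[0,0,0,-0.178,-1],[0,0,0,-0.178,-1],[0,0,0,-0.178,-1],[0,0,0,-0.178,-1],[0,0,0,-0.178,-1],[0,0,0,-0.178,-1],[0,0,0,-0.178,-1]],
])

```text
time_s: 3.45
ee_pos: [637.8, 135.6, 231.1]
orientation: [-3.141, 0.0, 1.573]
force: [0.0, 0.2, -0.2]
opening: 0.005
grip_force: 0.0
```

>>> step_arm([
  [[0,0,0.12,0,-1],[0,0,0.12,0,-1],[0,0,0.12,0,-1],[0,0,0.12,0,-1],[0,0,0.1,0,-1],[0,0,0.08,0,-1],[0,0,0.06,0,-1],[0,0,0,0,-1]],
])

```text
time_s: 4.25
ee_pos: [636.7, 135.5, 85.1]
orientation: [-3.138, 0.0, 1.567]
force: [-0.7, -0.4, -1.0]
opening: 0.001
grip_force: 0.0
```

```bash
python3 - <<'E'
from h import *
import plant; print([n for n in dir(plant) if n[0]!='_'], globals().get("grip_point_offset"))
s=read_camera("scene");crop(s,230,120,200,150,4,"pics/s2.png");print(observe()["ee_pos"])
E
```

```text
['Unreachable', 'finish_job', 'grip_point_offset', 'observe', 'read_camera'] 18.700000000000003
[637.55087493 135.61300883  86.63736345]
```

View pics/s2.png

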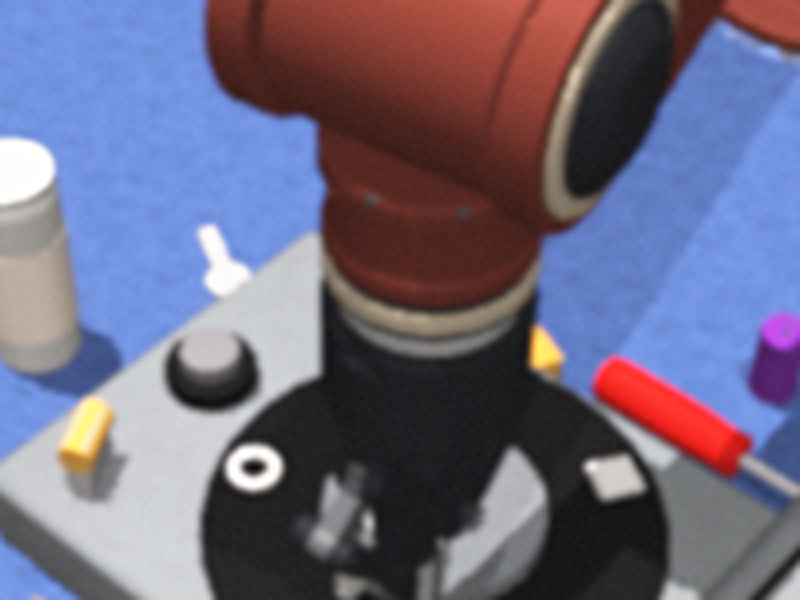

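>>> step_arm([
  [[-0.012,0,0,0,-1],[-0.012,0,0,0,-1],[-0.012,0,0,0,-1],[-0.012,0,0,0,-1],[-0.012,0,0,0,-1],[-0.006,0,0,0,-1],[-0.006,0,0,0,-1],[0,0,0,0,-1]],
])

```text
time_s: 5.1
ee_pos: [637.9, 121.2, 87.3]
orientation: [-3.142, -0.0, 1.567]
force: [-0.3, -0.9, 0.7]
opening: -0.002
grip_force: 0.0
```

>>> step_arm([
  [[-0.011,0.0027,0,0.05,-1],[-0.011,0.0027,0,0.05,-1],[-0.011,0.0027,0,0.05,-1],[-0.011,0.0027,0,0.05,-1],[-0.011,0.0027,0,0.05,-1],[-0.011,0.0027,0,0.05,-1],[-0.011,0.0027,0,0.05,-1],[-0.011,0.0027,0,0.05,-1]],
])

```text
time_s: 5.9
ee_pos: [640.2, 103.9, 87.4]
orientation: [3.14, -0.002, 1.252]
force: [2.3, 1.5, -0.7]
opening: 0.002
grip_force: 1.1
```

```bash
cat >> h.py <<'E'
def st():
    o=observe();C=np.array([580.5,106.1]);y=o["orientation"][2];p=o["ee_pos"][:2]-C
    et=np.array([np.cos(y),np.sin(y)]);er=np.array([np.sin(y),-np.cos(y)])
    print("t",round(o["time_s"],2),"p",o["ee_pos"].round(1),"phi",round(np.degrees(y)-90,1),"r",round(p@er,1),"d",round(p@et,1),"F",o["force"].round(1),"F_t",round(o["force"][:2]@et,1))
E
python3 - <<'E'
from h import *
st()
c=read_camera("top");crop(c,200,165,190,145,4,"pics/t2.png")
E
```

```text
t 5.9 p [640.2 103.9  87.4] phi -18.3 r 57.4 d 16.6 F [ 2.3  1.5 -0.7] F_t 2.2
```

View pics/t2.png

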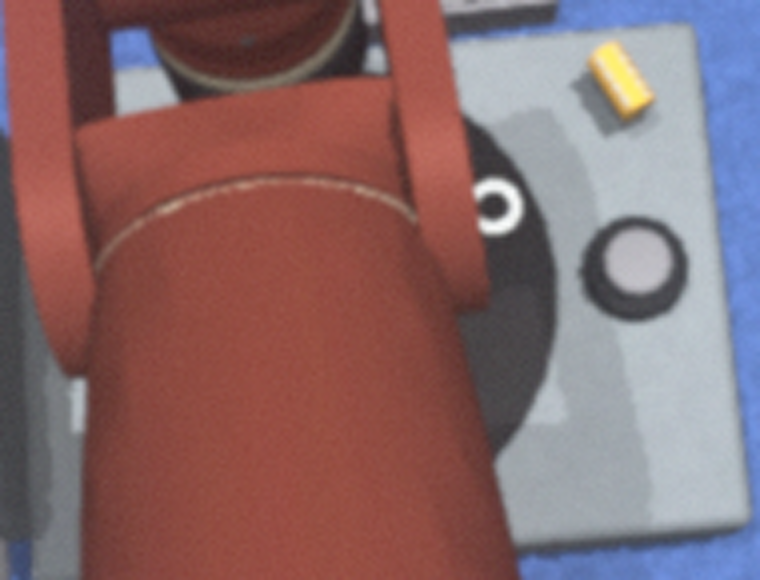

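The arm hides the turret from the top camera, but a tangential force of about 2.2 N shows the tab is moving. I'll continue the arc.

>>> step_arm([
  [[-0.0113,0.0028,0,0.05,-1],[-0.0113,0.0028,0,0.05,-1],[-0.0113,0.0028,0,0.05,-1],[-0.0113,0.0028,0,0.05,-1],[-0.0113,0.0028,0,0.05,-1],[-0.0113,0.0028,0,0.05,-1],[-0.0113,0.0028,0,0.05,-1],[-0.0113,0.0028,0,0.05,-1]],
])

```text
time_s: 6.75
ee_pos: [636.5, 85.4, 87.6]
orientation: [3.14, -0.002, 0.938]
force: [2.8, 1.3, -1.2]
opening: -0.0
grip_force: 1.1
```

>>> step_arm([
  [[-0.0113,0.0028,0,0.05,-1],[-0.0113,0.0028,0,0.05,-1],[-0.0113,0.0028,0,0.05,-1],[-0.0113,0.0028,0,0.05,-1],[-0.0113,0.0028,0,0.05,-1],[-0.0113,0.0028,0,0.05,-1],[-0.0113,0.0028,0,0.05,-1],[-0.0113,0.0028,0,0.05,-1]],
])

```text
time_s: 7.55
ee_pos: [627.3, 69.1, 87.6]
orientation: [3.14, -0.002, 0.624]
force: [2.2, 0.3, -0.4]
opening: -0.0
grip_force: 1.1
```

>>> step_arm([
  [[-0.0113,0.0028,0,0.05,-1],[-0.0113,0.0028,0,0.05,-1],[-0.0113,0.0028,0,0.05,-1],[-0.0113,0.0028,0,0.05,-1],[-0.0113,0.0028,0,0.05,-1],[-0.0113,0.0028,0,0.05,-1],[-0.0113,0.0028,0,0.05,-1],[-0.0113,0.0028,0,0.05,-1]],
])

```text
time_s: 8.35
ee_pos: [613.4, 56.5, 87.6]
orientation: [3.14, -0.002, 0.31]
force: [3.7, -0.5, -0.2]
opening: 0.001
grip_force: 1.1
```

```bash
python3 -c "
from h import *
st()
s=read_camera('scene');crop(s,230,150,200,150,4,'pics/s3.png')"
```

```text
t 8.35 p [613.4  56.5  87.6] phi -72.3 r 57.3 d 16.2 F [ 3.7 -0.5 -0.2] F_t 3.4
```

View pics/s3.png

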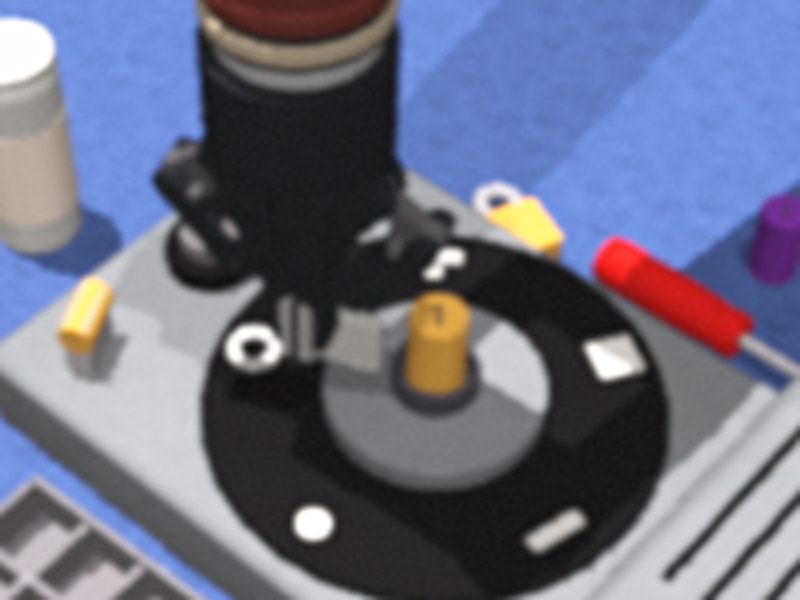

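The tab is against the fingers at about −72°, the plug is upright in the cup, and everything else is clear. I'll go on.

>>> step_arm([
  [[-0.0113,0.0029,0,0.05,-1],[-0.0113,0.0029,0,0.05,-1],[-0.0113,0.0029,0,0.05,-1],[-0.0113,0.0029,0,0.05,-1],[-0.0113,0.0029,0,0.05,-1],[-0.0113,0.0029,0,0.05,-1],[-0.0113,0.0029,0,0.05,-1],[-0.0113,0.0029,0,0.05,-1]],
])

```text
time_s: 9.2
ee_pos: [596.3, 49.0, 87.7]
orientation: [3.141, -0.002, -0.004]
force: [3.0, -0.6, -0.6]
opening: -0.001
grip_force: 1.2
```

>>> step_arm([
  [[-0.0113,0.0029,0,0.05,-1],[-0.0113,0.0029,0,0.05,-1],[-0.0113,0.0029,0,0.05,-1],[-0.0113,0.0029,0,0.05,-1],[-0.0113,0.0029,0,0.05,-1],[-0.0113,0.0029,0,0.05,-1],[-0.0113,0.0029,0,0.05,-1],[-0.0113,0.0029,0,0.05,-1]],
])

```text
time_s: 10.0
ee_pos: [577.9, 47.2, 87.7]
orientation: [-3.141, -0.002, -0.318]
force: [2.1, 0.9, -0.8]
opening: -0.001
grip_force: 1.2
```

>>> step_arm([
  [[-0.0113,0.0029,0,0.05,-1],[-0.0113,0.0029,0,0.05,-1],[-0.0113,0.0029,0,0.05,-1],[-0.0113,0.0029,0,0.05,-1],[-0.0113,0.0029,0,0.05,-1],[-0.0113,0.0029,0,0.05,-1],[-0.0113,0.0029,0,0.05,-1],[-0.0113,0.0029,0,0.05,-1]],
])

```text
time_s: 10.8
ee_pos: [559.9, 50.8, 87.8]
orientation: [-3.14, -0.002, -0.632]
force: [2.5, 0.8, -0.3]
opening: 0.001
grip_force: 1.2
```

>>> step_arm([
  [[-0.0113,0.0029,0,0.05,-1],[-0.0113,0.0029,0,0.05,-1],[-0.0113,0.0029,0,0.05,-1],[-0.0113,0.0029,0,0.05,-1],[-0.0057,0.0014,0,0.025,-1],[0,0,0,0,-1],[0,0,0,0,-1],[0,0,0,0,-1]],
])

```text
time_s: 11.6
ee_pos: [549.9, 55.2, 87.7]
orientation: [-3.141, -0.001, -0.808]
force: [2.0, -1.3, 2.0]
opening: 0.004
grip_force: 1.1
```

```bash
python3 -c "
from h import *
st()
s=read_camera('scene');crop(s,265,175,140,105,5,'pics/s4.png')"
```

```text
t 11.6 p [549.9  55.2  87.7] phi -136.3 r 57.3 d 15.7 F [ 2.  -1.3  2. ] F_t 2.3
```

View pics/s4.png

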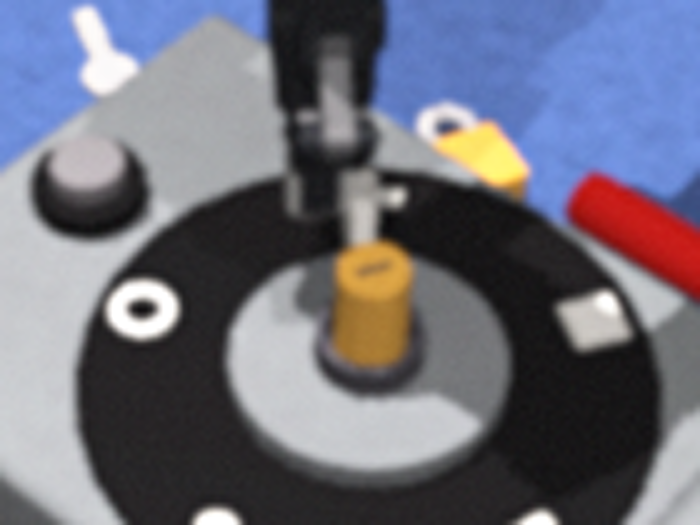

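>>> step_arm([
  [[-0.0113,0.0029,0,0.05,-1],[-0.0113,0.0029,0,0.05,-1],[-0.0045,0.0012,0,0.02,-1],[0,0,0,0,-1],[0,0,0,0,-1],[0.02,0,0,0,-1],[0.03,0,0,0,-1],[0.05,0,0,0,-1]],
])

```text
time_s: 12.45
ee_pos: [556.8, 42.6, 86.7]
orientation: [3.14, 0.001, -0.902]
force: [0.3, 0.1, 0.1]
opening: 0.001
grip_force: 0.0
```

>>> step_arm([
  [[0,0,-0.05,0,-1],[0,0,-0.1,0,-1],[0,0,-0.1,0,-1],[0,0,-0.1,0,-1],[0,0,-0.1,0,-1],[0,0,-0.05,0,-1],[0,0,0,0,-1],[0,0,0,0,-1]],
])

```text
time_s: 13.25
ee_pos: [557.0, 42.7, 186.8]
orientation: [3.141, 0.001, -0.903]
force: [0.5, -0.4, -0.7]
opening: -0.003
grip_force: 0.0
```

```bash
python3 -c "
from h import *
o=observe();print(o['ee_pos'],o['orientation'])
p=np.array([573.6,-33.7])-o['ee_pos'][:2];y=o['orientation'][2];print('to button tool xy/200',p@[np.cos(y),np.sin(y)]/200,p@[np.sin(y),-np.cos(y)]/200)"
```

```text
[556.98671191  42.73412468 186.80988624] [ 3.14109979e+00  5.31143850e-04 -9.02954453e-01]
to button tool xy/200 0.35150755034112413 0.17145512813423125
```

>>> step_arm([
  [[0.044,0.0215,0,0,-1],[0.044,0.0215,0,0,-1],[0.044,0.0215,0,0,-1],[0.044,0.0215,0,0,-1],[0.044,0.0215,0,0,-1],[0.044,0.0215,0,0,-1],[0.044,0.0215,0,0,-1],[0.044,0.0215,0,0,-1]],
])

```text
time_s: 14.05
ee_pos: [574.1, -34.7, 187.3]
orientation: [-3.142, -0.0, -0.903]
force: [0.0, 0.2, -0.4]
opening: 0.002
grip_force: 0.0
```

```bash
python3 -c "
from h import *
print(observe()['ee_pos'])
c=read_camera('top');s=read_camera('scene')
a=cv2.resize(c['pixels'][175:305,205:345],None,fx=4,fy=4,interpolation=cv2.INTER_CUBIC)
cv2.imwrite('pics/t5.png',a)"
```

```text
[574.05945637 -34.69522337 187.32472124]
```

View pics/t5.png

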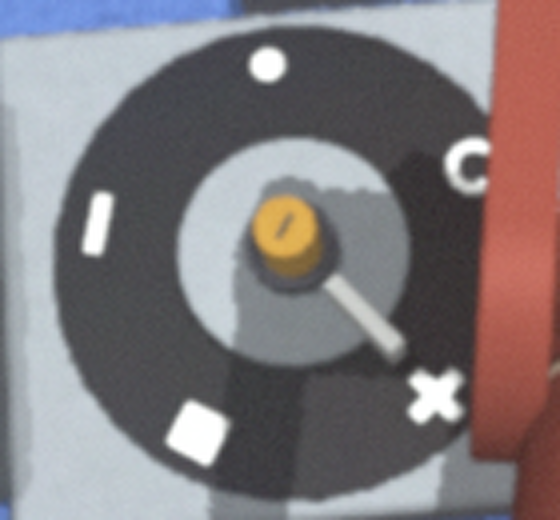

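The tab now points at the cross (437,397). I'll check the angle against projected tab-top outlines.

```bash
python3 -c "
from h import *
c=read_camera('top');f=lambda p:((proj(c,p)-[205,175])*4).round(0)
C=np.array([580.5,106.1])
g=cv2.GaussianBlur(c['pixels'].astype(float).min(2),(0,0),.6)
from scipy.ndimage import map_coordinates as mc
for a in np.arange(-148,-135.9,1):
    e=np.array([np.cos(np.radians(a)),np.sin(np.radians(a))]);n=np.array([-e[1],e[0]])
    w=[np.array([proj(c,[*(C+r*e+t*n),98]) for r in np.linspace(32,64,17)]) for t in (-7,-2,0,2,7)]
    v=[mc(g,[q[:,1],q[:,0]],order=1).mean().round(0) for q in w]
    print(a,f([*(C+66*e),98]),f([*(C+26*e),98]),v)
a=cv2.resize(c['pixels'][235:285,270:330],None,fx=10,fy=10,interpolation=cv2.INTER_CUBIC)
for a0,col in((-142.4,(0,0,255)),):
    e=np.array([np.cos(np.radians(a0)),np.sin(np.radians(a0))]);n=np.array([-e[1],e[0]])
    P=np.array([(proj(c,[*(C+r*e+t*n),98])-[270,235]+.5)*10 for r,t in((26,-4),(66,-4),(66,4),(26,4))]).astype(int)
    cv2.polylines(a,[P],True,col,1)
cv2.imwrite('pics/t6.png',a)
"
```

```text
-148.0 [385. 354.] [325. 280.] [np.float64(106.0), np.float64(122.0), np.float64(157.0), np.float64(190.0), np.float64(172.0)]
-147.0 [388. 352.] [326. 279.] [np.float64(106.0), np.float64(135.0), np.float64(174.0), np.float64(197.0), np.float64(157.0)]
-146.0 [390. 351.] [326. 279.] [np.float64(106.0), np.float64(152.0), np.float64(188.0), np.float64(199.0), np.float64(140.0)]
-145.0 [392. 349.] [327. 278.] [np.float64(107.0), np.float64(169.0), np.float64(196.0), np.float64(198.0), np.float64(124.0)]
-144.0 [394. 347.] [328. 277.] [np.float64(109.0), np.float64(184.0), np.float64(199.0), np.float64(194.0), np.float64(113.0)]
-143.0 [396. 345.] [329. 276.] [np.float64(115.0), np.float64(194.0), np.float64(199.0), np.float64(185.0), np.float64(107.0)]
-142.0 [398. 343.] [330. 276.] [np.float64(125.0), np.float64(199.0), np.float64(196.0), np.float64(171.0), np.float64(104.0)]
-141.0 [400. 341.] [330. 275.] [np.float64(138.0), np.float64(199.0), np.float64(188.0), np.float64(152.0), np.float64(103.0)]
-140.0 [402. 339.] [331. 274.] [np.float64(154.0), np.float64(197.0), np.float64(175.0), np.float64(134.0), np.float64(103.0)]
-139.0 [404. 337.] [332. 273.] [np.float64(170.0), np.float64(190.0), np.float64(158.0), np.float64(120.0), np.float64(102.0)]
-138.0 [406. 335.] [333. 272.] [np.float64(182.0), np.float64(178.0), np.float64(140.0), np.float64(112.0), np.float64(102.0)]
-137.0 [408. 333.] [333. 272.] [np.float64(191.0), np.float64(162.0), np.float64(125.0), np.float64(108.0), np.float64(102.0)]
-136.0 [409. 331.] [334. 271.] [np.float64(195.0), np.float64(144.0), np.float64(116.0), np.float64(105.0), np.float64(101.0)]
```

View pics/t6.png

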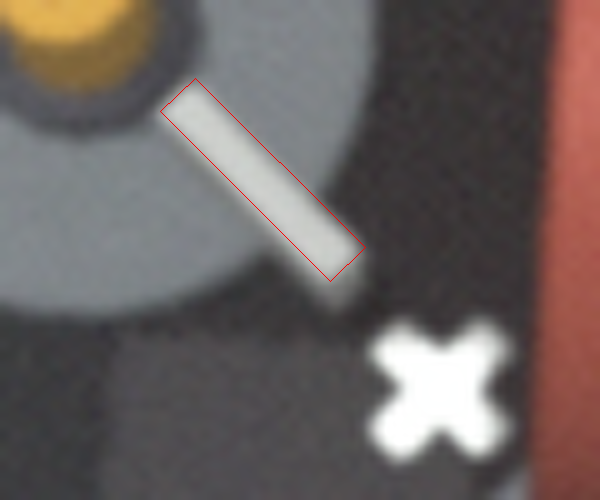

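The outline projected at −142.4° fits the tab to within about 1°, so the selector is set. Next I'll press the button.

>>> step_arm([
  [[0,0.005,0.1,0,-1],[0,0,0.1,0,-1],[0,0,0.1,0,-1],[0,0,0.1,0,-1],[0,0,0.08,0,-1],[0,0,0.05,0,-1],[0,0,0,0,-1],[0,0,0,0,-1]],
])

```text
time_s: 15.0
ee_pos: [573.5, -34.4, 81.9]
orientation: [-3.141, -0.001, -0.903]
force: [0.7, -0.2, 0.8]
opening: -0.001
grip_force: 0.0
```

>>> step_arm([
  [[0,0,0.005,0,-1],[0,0,0.005,0,-1],[0,0,0.005,0,-1],[0,0,0.005,0,-1],[0,0,0.005,0,-1],[0,0,0.005,0,-1],[0,0,0,0,-1],[0,0,0,0,-1]],
])

```text
time_s: 15.8
ee_pos: [573.0, -34.4, 75.2]
orientation: [3.141, 0.0, -0.903]
force: [0.1, 0.3, 0.2]
opening: -0.003
grip_force: 0.0
```

>>> step_arm([
  [[0,0,0.005,0,-1],[0,0,0.005,0,-1],[0,0,0.005,0,-1],[0,0,0.005,0,-1],[0,0,0,0,-1],[0,0,0,0,-1],[0,0,0,0,-1],[0,0,0,0,-1]],
])

```text
time_s: 16.6
ee_pos: [573.1, -34.4, 71.4]
orientation: [3.142, -0.0, -0.903]
force: [-1.0, 0.3, 1.2]
opening: -0.003
grip_force: 0.8
```

>>> step_arm([
  [[0,0,0.005,0,-1],[0,0,0.005,0,-1],[0,0,0,0,-1],[0,0,0,0,-1],[0,0,0,0,-1],[0,0,0,0,-1],[0,0,0,0,-1],[0,0,0,0,-1]],
])

```text
time_s: 17.4
ee_pos: [573.1, -34.5, 69.4]
orientation: [-3.141, -0.0, -0.903]
force: [-1.0, 0.3, 3.2]
opening: 0.002
grip_force: 1.4
```

>>> step_arm([
  [[0,0,0.005,0,-1],[0,0,0.005,0,-1],[0,0,0,0,-1],[0,0,0,0,-1],[0,0,0,0,-1],[0,0,0,0,-1],[0,0,0,0,-1],[0,0,0,0,-1]],
])

```text
time_s: 18.2
ee_pos: [573.2, -34.4, 67.4]
orientation: [-3.141, -0.0, -0.903]
force: [-1.8, 1.0, 4.6]
opening: 0.001
grip_force: 2.0
```

>>> step_arm([
  [[0,0,0.005,0,-1],[0,0,0,0,-1],[0,0,0,0,-1],[0,0,0,0,-1],[0,0,0,0,-1],[0,0,0,0,-1],[0,0,0,0,-1],[0,0,0,0,-1]],
])

```text
time_s: 19.0
ee_pos: [573.2, -34.5, 66.4]
orientation: [-3.141, -0.0, -0.903]
force: [-1.0, 0.6, 4.9]
opening: -0.0
grip_force: 2.3
```

>>> step_arm([
  [[0,0,0.005,0,-1],[0,0,0,0,-1],[0,0,0,0,-1],[0,0,0,0,-1],[0,0,0,0,-1],[0,0,0,0,-1],[0,0,0,0,-1],[0,0,0,0,-1]],
])

```text
time_s: 19.8
ee_pos: [573.2, -34.4, 66.0]
orientation: [3.142, 0.0, -0.903]
force: [-2.7, 1.6, 7.9]
opening: 0.001
grip_force: 4.1
```

>>> step_arm([
  [[0,0,0.005,0,-1],[0,0,0,0,-1],[0,0,0,0,-1],[0,0,0,0,-1],[0,0,0,0,-1],[0,0,0,0,-1],[0,0,0,0,-1],[0,0,0,0,-1]],
])

```text
time_s: 20.6
ee_pos: [573.2, -34.4, 65.9]
orientation: [3.141, 0.0, -0.903]
force: [-5.6, 2.0, 12.6]
opening: -0.001
grip_force: 6.4
```

>>> step_arm([
  [[0,0,-0.01,0,-1],[0,0,-0.02,0,-1],[0,0,-0.04,0,-1],[0,0,-0.1,0,-1],[0,0,-0.1,0,-1],[0,0,-0.1,0,-1],[0,0,-0.1,0,-1],[0,0,-0.1,0,-1]],
])

```text
time_s: 21.4
ee_pos: [572.5, -34.3, 178.4]
orientation: [3.141, 0.001, -0.903]
force: [-0.4, -0.4, 0.3]
opening: 0.0
grip_force: 0.0
```

```bash
python3 -c "
from h import *
print(observe()['ee_pos'],observe()['force'])
s=read_camera('scene');crop(s,210,150,200,150,4,'pics/s7.png')"
```

```text
[572.50117577 -34.33925073 178.3835582 ] [-0.39932906 -0.39491219  0.27687564]
```

View pics/s7.png

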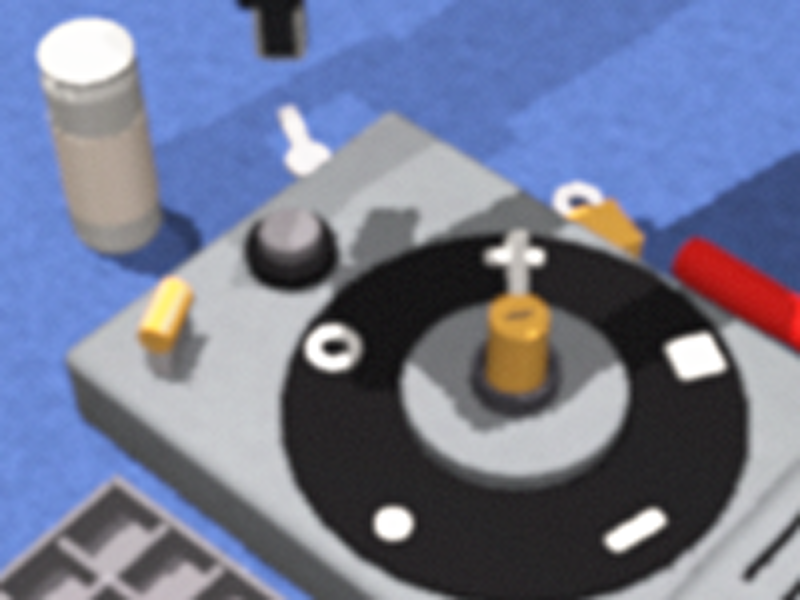

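The tab lines up with the cross, the button is back up, the plug is standing, and the bystanders in view haven't moved. I'll hand the job in.

```bash
python3 -c "
from plant import *
print(finish_job())"
```

```text
the job is handed in; nothing more can be done
None
```

The job is handed in: the tab points at the cross to within about 1°, the button was then pressed to its stop and came back up, and the plug is still standing in the cup; I moved nothing else.

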